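# Tip the rubber stamps into their box

## Robot

A 6-joint arm with a two-finger parallel gripper is mounted at the origin on the work surface. World frame = base frame: x ahead of the robot, y to its left, z up, the work surface at z = 0. Lengths are in mm, angles in degrees, forces in N, time in s.
With the tool pointing down it reaches from about 275 to 875 mm from the base axis. Payload 12.5 kg.
Tool frame: the origin (TCP) lies at the very end of the fingers, on their centre line; the grasp point (between the pads) lies 19 mm behind it (env.grip_point_offset is the distance from the TCP to the grasp point, in mm); y points along the fingers, x is the direction in which the jaws open and shut, and the axes are right-handed (so a half turn about y gives the same grasp; the last joint's range is limited). The gripper opens to 85 mm and grips with 20 to 120 N. Pads are 22 mm wide; open, the fingers measure 114 mm over their backs; the gripper's body (76 mm by 85 mm) begins 54 mm behind the grasp point. The pads swing forward as they close: fully open they stand 13 mm farther back than shut.
Start: joints at [-77.67, 20.094, 94.641, -0, 65.266, -4.847], TCP at [162.45, -525.447, 231.29] pointing down, gripper open.
Joint ranges: [-157.81, 157.81], [-45, 120.19], [0.68, 151.7], [-89.99, 269.99], [4.06, 180], [-164.3, 164.3]. Speed limits (degrees/s): [127.2, 127.2, 159.86, 180, 180, 180].

## Interface

Orientations are given as [roll, pitch, yaw] about the fixed x, y, z axes, in that order (R = Rz(yaw) Ry(pitch) Rx(roll)).
In Python, from bench import telemetry, optics, env gives the robot as it stands.
- The arm moves only by the tool carry_out, never from a script. Its arguments are lists of equal length, an entry for each row: "grip": the finger opening in mm, from 0 to 85.4; "linear": the shift along the tool's x, y, z normalised to -1 to 1, where 1 is 0.6 m, a list of three; "turn": the turn about the tool's y normalised to -1 to 1, where 1 is pi/2 rad. In form: {"grip": [grip, ...], "linear": [[tx, ty, tz], ...], "turn": [turn, ...]}. A call has 1 to 8 rows; each row shifts and turns the commanded pose from where the row before left it, along the tool's axes as they then stand; what a row does not reach is not made up. A row lasts 1/10 s, in which the tool goes at most 50 mm and 8.59 degrees, less where a joint would pass 70% of its speed; a pose out of reach is approached as far as the arm can. A call with a number of a shift or a turn outside -1 to 1 is refused whole. A call with a gripper value outside its range is refused whole. The fingers move at their own pace and stop on an object; the grip force is fixed at half the most. Time passes only in rows, so rows that do not move let the fingers close. It gives the time, the measured TCP pose, the force and the opening at its end, in the units of the state.
- telemetry.read_state(): the state, without advancing time (a new reading comes with each control period).
- optics.capture(name): name is "scene" or "top" or "wrist"; returns a dict with "image" (384x512x3 uint8, red, green, blue), "mtx" (3x3 intrinsics, pixels), "R" (3x3) and "t" (3): a world point X has camera coordinates R X + t; the wrist camera has in their place "T_tool_cam" (4x4, takes a point from camera to tool coordinates, whose origin is the TCP and whose axes are the tool frame's). Camera axes: x right, y down, z forward; pixel columns grow to the right and rows downward; lengths in mm; the calibration is good to about 2 mm. A picture is of the moment at which its call begins: read the wrist's pose just before it. There is no depth.
- env.job_done(): hands the job in, once; it reports no verdict.
The state is a dict: "time_s": time; "joint_pos": joint angles; "joint_velocities": joint speeds; "tau": joint torques, N m; "position": TCP position; "ee_rot": TCP orientation; "contact_force": force on the tool from outside, world axes, zero at the start; "ft_torque": the same for the moment, N m; "opening": finger opening in mm.
Only numpy, scipy, OpenCV 4.12 (cv2) and the standard library are available. Lean on these libraries where they do the work, as an engineer would, in place of code of your own. Each camera call takes 0.05 s, during which the arm holds its last target. There are 200 camera calls.

## Task

Put the rubber stamps away: slide the cover of the wooden stamp box all the way across so that the empty bay is uncovered, then take the tray by its handle, hold its open end low over that bay and tip it so that all five stamps slide in. Finally set the empty tray back down flat in the middle of the grey felt mat and let go. Leave the brush jar, the ink bottle and the black notebook as they are.

Things in the scene. Friction and masses are not known exactly. Their poses are not given: they have to be found in the camera images.
- box: Pale plywood two-bay stamp box fixed to the table, 170 (its x) x 330 (its y) x 60 mm high outside, walls, floor and middle partition 7 mm thick; origin at the centre of its underside. The bay on its +y side is empty and starts under the cover; the bay on its -y side starts open and holds a fixed ink-pad tin. Rails 5 mm wide along both long edges stand 10 mm above the rim (top at 70 mm).
- bay (a point): Centre of the inner floor of the empty bay (inside 156 mm along the box's x, 154 mm along its y, rim 53 mm above this point); axes as the box's.
- cover (a joint): Sliding brown wooden cover of the box, 158 x 160 x 6 mm, its top face 67 mm above the table: metres it has slid along the box's -y. 0 = right over the empty bay, 0.16 = at its stop, over the ink-pad bay with the empty bay uncovered. Needs about 2 N, stays where left.
- cover_knob (a point): Grip point of the cover's dark round wooden knob (24 mm across, upright, waisted below): 6.5 mm below the knob's top, 21 mm above the cover's top face.
- mat: Grey felt mat fixed on the table, 240 (its x) x 200 (its y) x 5 mm; origin at the centre of its underside.
- tray: Loose aluminium tray 170 (its x) x 110 (its y) mm, about 0.3 kg, floor 4 mm thick, walls 4 mm thick and 26 mm high on three sides; the -x end is open. Origin at the centre of its underside. A bridge handle crosses over its middle, carried by a 14 mm wide, 4 mm thick post on each side wall. The stamps start to slide on it at roughly 20 to 28 degrees.
- tray_handle (a point): Centre of the tray's handle: a dark wooden bar along the tray's y, 110 mm long, 13 mm thick (tray x), 22 mm tall, 95 mm above the tray's underside; 80 mm free between it and the tray floor.
- tray_lip (a point): Middle of the tray's open end: floor's upper edge, 85 mm from the tray's middle along its -x.
- stamp0: Loose rubber stamp, starting in the tray: pale wood block 26 x 26 x 26 mm high with a dark rubber sole, about 22 g; origin at the centre of its underside.
- stamp0_mid (a point): Middle of stamp0's block.
- stamp1: Loose rubber stamp, starting in the tray: pale wood block 34 x 22 x 24 mm high with a dark rubber sole, about 22 g; origin at the centre of its underside.
- stamp1_mid (a point): Middle of stamp1's block.
- stamp2: Loose rubber stamp, starting in the tray: pale wood block 24 x 30 x 26 mm high with a dark rubber sole, about 22 g; origin at the centre of its underside.
- stamp2_mid (a point): Middle of stamp2's block.
- stamp3: Loose rubber stamp, starting in the tray: pale wood block 30 x 22 x 22 mm high with a dark rubber sole, about 22 g; origin at the centre of its underside.
- stamp3_mid (a point): Middle of stamp3's block.
- stamp4: Loose rubber stamp, starting in the tray: pale wood block 24 x 24 x 30 mm high with a dark rubber sole, about 22 g; origin at the centre of its underside.
- stamp4_mid (a point): Middle of stamp4's block.
- brush_jar: Bystander: glass jar of brushes, 72 mm across, 190 mm high; origin at the centre of its underside.
- ink_bottle: Bystander: small ink bottle, 38 mm across, 55 mm high; origin at the centre of its underside.
- notebook: Bystander: black notebook lying flat, 105 x 148 x 16 mm; origin at the centre of its underside.
Things that resemble listed ones, but are neither listed nor needed, are in the scene too. There is more than one size of the tray; the one meant has the size given above.

How it is judged (in metres and radians):
On the way, in this order (a step that is already met when the one before it is completed fails the run):
1. the cover is slid across: the empty bay is uncovered (value of joint cover above 0.14 m), for 0.2 s.
2. the tray is tipped more than 14 degrees with the middle of its open end over the empty bay (inside its walls), less than 100 mm above the rim (angle between tray's own z axis and vertical above 0.25 rad and x of tray_lip in the frame of bay between -0.085 and 0.085 m and y of tray_lip in the frame of bay between -0.085 and 0.085 m and height (world z) of tray_lip between 0.03 and 0.16 m), for 0.1 s.
At the end, for the whole second after the job is handed in: The cover is at least 140 mm across (of 160), all five stamps lie at rest inside the formerly covered bay, and the tray stands still and level (within 0.06 rad) on the grey felt mat, its centre within 50 mm of the mat's centre (value of joint cover above 0.14 m and x of stamp0_mid in the frame of bay between -0.08 and 0.08 m and y of stamp0_mid in the frame of bay between -0.08 and 0.08 m and z of stamp0_mid in the frame of bay between -0.01 and 0.053 m and linear speed of each of stamp0, stamp1, stamp2, stamp3, stamp4 below 0.03 m/s and x of stamp1_mid in the frame of bay between -0.08 and 0.08 m and y of stamp1_mid in the frame of bay between -0.08 and 0.08 m and z of stamp1_mid in the frame of bay between -0.01 and 0.053 m and x of stamp2_mid in the frame of bay between -0.08 and 0.08 m and y of stamp2_mid in the frame of bay between -0.08 and 0.08 m and z of stamp2_mid in the frame of bay between -0.01 and 0.053 m and x of stamp3_mid in the frame of bay between -0.08 and 0.08 m and y of stamp3_mid in the frame of bay between -0.08 and 0.08 m and z of stamp3_mid in the frame of bay between -0.01 and 0.053 m and x of stamp4_mid in the frame of bay between -0.08 and 0.08 m and y of stamp4_mid in the frame of bay between -0.08 and 0.08 m and z of stamp4_mid in the frame of bay between -0.01 and 0.053 m and horizontal distance between tray and mat below 0.05 m and height (world z) of tray below 0.012 m and angle between tray's own z axis and vertical below 0.06 rad and linear speed of tray below 0.02 m/s); the robot touches nothing.
It fails at once if the brush jar is pushed more than 25 mm or tipped over (distance of brush_jar from where it was at the start of the episode above 0.025 m or angle between brush_jar's own z axis and vertical above 0.3 rad).
It fails at once if the ink bottle is pushed more than 25 mm or tipped over (distance of ink_bottle from where it was at the start of the episode above 0.025 m or angle between ink_bottle's own z axis and vertical above 0.3 rad).
It fails at once if the notebook is pushed more than 25 mm or tipped over (distance of notebook from where it was at the start of the episode above 0.025 m or angle between notebook's own z axis and vertical above 0.3 rad).
It also fails if it takes over 67 s, if anything falls off the work surface, if the arm or the gripper's body presses on something with over 40 N, if the wrist force passes 120 N, or if a joint passes its speed limit or range.

## Working session

There is one attempt and no reset: what is moved stays moved. The work goes in short steps, Python scripts to look and compute and a tool call to move; the robot and the scene stay as the last step left them, time stands still between calls to the robot, and variables do not carry over. Pictures are saved under pics/ and viewed, about 8 in all and at most 12, crops included, and the job is handed in when it is done.

Besides the shell and the picture viewer there is one more tool, called after "Call:" by a JSON object that holds its "api" and its "payload", one argument or row to a line. carry_out: Moves the arm, as the interface text tells. Scaled input: -1 to 1 covers 0.6 m each way for a shift and pi/2 rad each way for a turn. Its arguments: {"type":"object","properties":{"grip":{"type":"array","items":{"type":"number"}},"linear":{"type":"array","items":{"type":"array","items":{"type":"number"}}},"turn":{"type":"array","items":{"type":"number"}}},"required":["grip","linear","turn"]}

```bash
ls; mkdir -p pics
cat > h.py <<'E'
import numpy as np, cv2
from scipy.spatial.transform import Rotation as Ro
from bench import telemetry, optics, env
def cam(name):
    s=telemetry.read_state(); c=optics.capture(name)
    if name=="wrist":
        T=np.eye(4); T[:3,:3]=Ro.from_euler('xyz',s['ee_rot'],degrees=True).as_matrix(); T[:3,3]=s['position']
        W=np.linalg.inv(T@np.array(c['T_tool_cam'])); c['R'],c['t']=W[:3,:3],W[:3,3]
    c['R']=np.array(c['R']);c['t']=np.array(c['t']).ravel();c['mtx']=np.array(c['mtx'])
    return c
def ray(c,uv,z):
    d=c['R'].T@np.linalg.solve(c['mtx'],[uv[0],uv[1],1]); o=-c['R'].T@c['t']
    return o+d*(z-o[2])/d[2]
def proj(c,X):
    p=c['mtx']@(c['R']@np.array(X,float)+c['t']); return p[:2]/p[2]
def save(c,f,crop=None,k=1):
    im=c['image'][...,::-1]
    if crop: im=im[crop[1]:crop[3],crop[0]:crop[2]]
    cv2.imwrite('pics/'+f,cv2.resize(im,None,fx=k,fy=k,interpolation=cv2.INTER_CUBIC))
E
python3 - <<'E'
from h import *
import pickle
s=telemetry.read_state();print(s)
for n in("top","scene"):
    c=cam(n);save(c,n+'0.png',None,1.5);pickle.dump(c,open(n+'.pkl','wb'));print(n,-c['R'].T@c['t'],c['R'].round(2).tolist())
c=optics.capture("wrist");print(np.array(c['T_tool_cam']).round(2).tolist(),env.grip_point_offset)
E
```

```text
pics
{'time_s': 0.0, 'joint_pos': array([-7.76724391e+01,  2.01262194e+01,  9.46769898e+01, -6.97779379e-04,
        6.52668359e+01, -4.84751576e+00]), 'joint_velocities': array([-0.00976147,  0.05667691,  0.02812223, -0.03140134,  0.03466   ,
       -0.05343076]), 'tau': array([-9.40714417e-04, -5.06095433e+01, -2.91398710e+01, -1.20027967e-04,
        4.63428136e-03, -4.20436379e-05]), 'position': array([ 162.35738659, -525.13656727,  230.74017562]), 'ee_rot': array([-8.99947120e+01,  6.98480910e-02, -7.28246277e+01]), 'contact_force': array([ 0.73055173, -0.2917521 , -0.41749424]), 'ft_torque': array([0.02675223, 0.00557611, 0.03602732]), 'opening': 85.67588312757773}
top [ 292.24111333   24.36633799 1380.40200006] [[-0.02, -1.0, 0.0], [-0.98, 0.02, -0.18], [0.18, -0.0, -0.98]]
scene [1015.96269055  665.95601785 1010.52233198] [[-0.81, 0.59, 0.0], [0.45, 0.61, -0.66], [-0.39, -0.53, -0.75]]
[[1.0, 0.0, 0.0, -0.48], [-0.0, -0.3, 0.95, -141.84], [0.0, -0.95, -0.3, 77.99], [0.0, 0.0, 0.0, 1.0]] 18.700000000000003
```

View pics/top0.png

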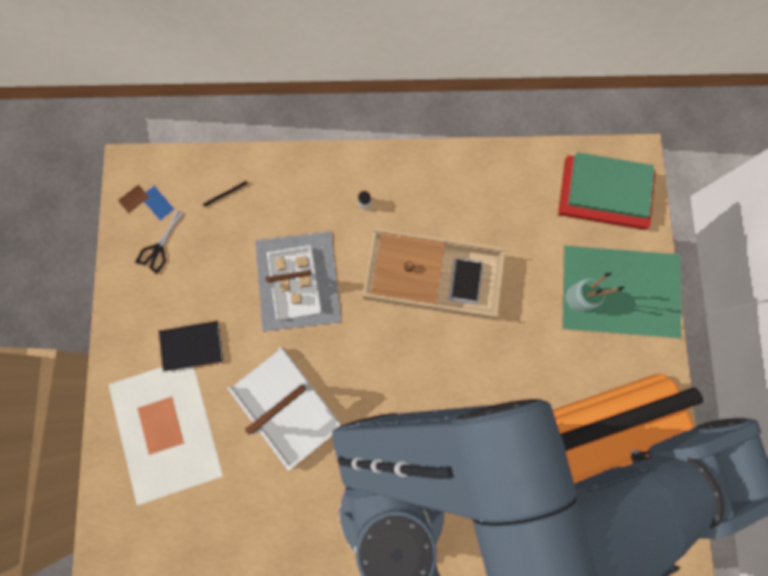

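View pics/scene0.png

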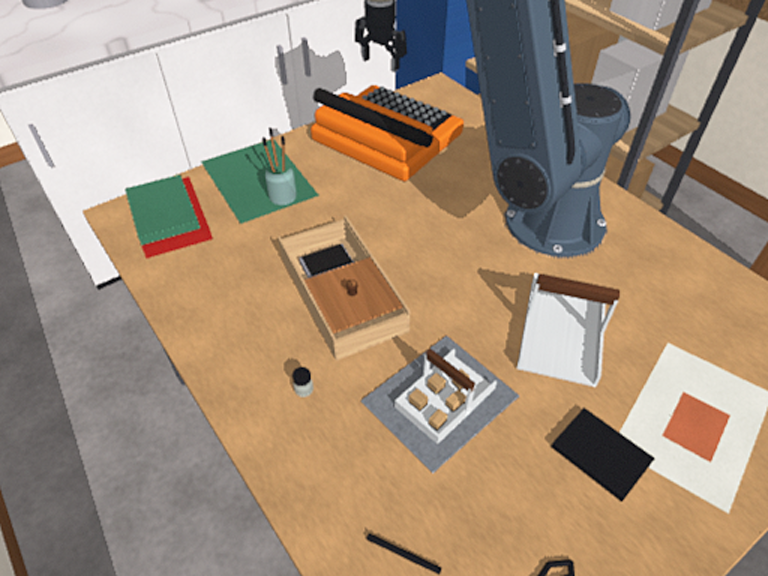

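Top view (pictured at 1.5x): box at (433,273), its cover at (408,268) with the knob at (408,266). There are two tray candidates. The small one at (292,283) stands on the grey mat and holds five stamps; the larger, empty one is at (285,408). The small one fits, so I'll check its size and open end in an enlarged crop.

Run:
```python
from h import *
import pickle
t=pickle.load(open('top.pkl','rb'));s=pickle.load(open('scene.pkl','rb'))
a=t['image'][140:235,160:240,::-1];b=s['image'][215:320,235:350,::-1]
a=cv2.resize(a,None,fx=5,fy=5,interpolation=cv2.INTER_CUBIC);b=cv2.resize(b,None,fx=3.4,fy=3.4,interpolation=cv2.INTER_CUBIC)
h=max(a.shape[0],b.shape[0]);o=np.zeros((h,a.shape[1]+b.shape[1],3),np.uint8);o[:a.shape[0],:a.shape[1]]=a;o[:b.shape[0],a.shape[1]:]=b
cv2.imwrite('pics/crop.png',o);print(o.shape)
hsv=cv2.cvtColor(t['image'],cv2.COLOR_RGB2HSV)
def rect(m,z,roi,n):
    M=np.zeros_like(m);x0,y0,x1,y1=roi;M[y0:y1,x0:x1]=m[y0:y1,x0:x1]
    c=max(cv2.findContours(M,0,1)[0],key=cv2.contourArea)
    P=np.array([ray(t,p[0],z)[:2] for p in c],np.float32);r=cv2.minAreaRect(P);print(n,r,'corners',cv2.boxPoints(r).round().tolist())
H,S,V=cv2.split(hsv)
rect(((V>190)&(S<35)).astype(np.uint8),26,(165,150,230,225),'traywhite')
rect(((S<50)).astype(np.uint8),4,(165,150,232,225),'mat')
rect(((V<140)&(S>70)).astype(np.uint8),95,(172,175,212,195),'handle')
rect(((H<13)&(S>110)&(V>100)).astype(np.uint8),67,(240,150,300,205),'cover')
rect(((V<110)).astype(np.uint8),88,(262,170,290,185),'knob')
print(t['image'][180,270],hsv[178,270],hsv[178,272],hsv[183,192])
```

```text
(475, 791, 3)
traywhite ((499.01226806640625, 211.3553924560547), (57.433380126953125, 78.97290802001953), 0.05317032337188721) corners [[470.0, 251.0], [470.0, 172.0], [528.0, 172.0], [528.0, 251.0]]
mat ((563.8339233398438, 228.13046264648438), (237.9908905029297, 199.31185913085938), 5.723494529724121) corners [[435.0, 315.0], [455.0, 117.0], [692.0, 141.0], [672.0, 339.0]]
handle ((555.5992431640625, 235.5516357421875), (14.066915512084961, 102.21711730957031), 9.158890724182129) corners [[541.0, 285.0], [557.0, 184.0], [571.0, 186.0], [554.0, 287.0]]
cover ((578.23388671875, -55.19416809082031), (25.825374603271484, 15.064833641052246), 88.888916015625) corners [[570.0, -68.0], [586.0, -68.0], [586.0, -42.0], [571.0, -42.0]]
knob ((569.8844604492188, -57.37471389770508), (4.922101974487305, 13.107938766479492), 25.85231590270996) corners [[565.0, -53.0], [571.0, -64.0], [575.0, -62.0], [569.0, -50.0]]
[139  94  62] [ 12 138 124] [ 12 140 124] [ 10 125 106]
```

View pics/crop.png

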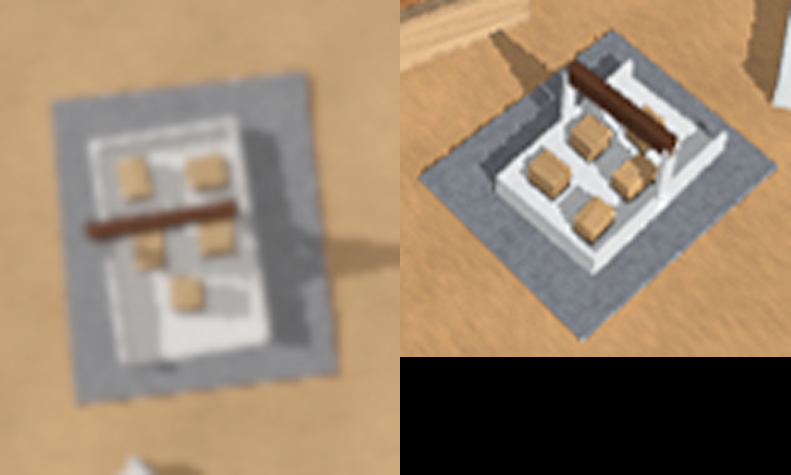

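The crop confirms it: the tray on the mat has five stamps, walls on the left, top and right, and its open end at the bottom, facing the robot (crop (125,362)–(262,345)). The tool only yaws about its pointing axis, so I'll tip the tray by resting it on the box's far rail and opening the jaws so the handle bar can lean between the pads. Next I'll get coordinates.

Run:
```python
from h import *
import pickle
t=pickle.load(open('top.pkl','rb'));s=pickle.load(open('scene.pkl','rb'))
P=lambda uv,z:ray(t,(np.array(uv)/1.5),z)[:2].round()
print('box rail corners',[P(p,70) for p in((374,232),(505,245),(500,318),(363,299))])
C=lambda uv,z:ray(t,(160+uv[0]/5,140+uv[1]/5),z)[:2].round()
print('tray back top corners z31',C((90,140),31),C((237,117),31),'front floor z9',C((125,362),9),C((266,343),9))
print('handle ends',C((90,230),111),C((235,208),111))
def tri(a,b):
    A=[];B=[]
    for c,uv in((t,a),(s,b)):
        d=c['R'].T@np.linalg.solve(c['mtx'],[uv[0]/1.5,uv[1]/1.5,1]);d/=np.linalg.norm(d);M=np.eye(3)-np.outer(d,d);A.append(M);B.append(M@(-c['R'].T@c['t']))
    return np.linalg.solve(sum(A),sum(B)).round()
print('knob',tri((408,266),(350,284)),'bottle',tri((364,197),(302,374)))
```

```text
box rail corners [array([668.,  29.]), array([ 628., -294.]), array([ 448., -271.]), array([500.,  58.])]
tray back top corners z31 [632. 301.] [648. 189.] front floor z9 [464. 276.] [477. 169.]
handle ends [546. 283.] [560. 180.]
knob [577. -54.  93.] bottle [765.  52.  54.]
```

Call:
{"api": "carry_out", "payload": {
  "grip": [70,70,70,70,70,70,70,70],
  "linear": [
    [0,0,0],
    [0,0,0],
    [0,0,0],
    [0,0,0],
    [0,0,0],
    [0,0,0],
    [0,0,0],
    [0,0,0]
  ],
  "turn": [-0.0914,-0.0914,-0.0914,-0.0914,-0.0914,-0.0914,-0.0914,-0.0914]
}}

```text
time_s: 0.95
position: [162.4, -525.3, 231.0]
ee_rot: [-90.0, 0.0, -6.7]
contact_force: [-0.3, 0.1, 0.2]
opening: 69.9
```

Call:
{"api": "carry_out", "payload": {
  "grip": [70,70,70,70,70,70,70,70],
  "linear": [
    [0.045,0,0.066],
    [0.045,0,0.066],
    [0.045,0,0.066],
    [0.045,0,0.066],
    [0.045,0,0.066],
    [0.045,0,0.066],
    [0.045,0,0.066],
    [0.045,0,0.066]
  ],
  "turn": [0,0,0,0,0,0,0,0]
}}

```text
time_s: 1.75
position: [416.5, -235.6, 231.3]
ee_rot: [-90.0, -0.0, -7.0]
contact_force: [0.6, -0.8, 0.0]
opening: 69.8
```

Call:
{"api": "carry_out", "payload": {
  "grip": [70,70,70,70,70,70,70],
  "linear": [
    [0.045,0,0.066],
    [0.045,0,0.066],
    [0.045,0,0.066],
    [0.045,0,0.066],
    [0.045,0,0.066],
    [0,0,0],
    [0,0,0]
  ],
  "turn": [0,0,0,0,0,0,0]
}}

```text
time_s: 2.45
position: [573.6, -56.7, 230.7]
ee_rot: [-90.0, 0.1, -6.9]
contact_force: [-0.3, -0.6, -0.0]
opening: 70.1
```

Run:
```python
from h import *
import pickle
c=cam('wrist');s=telemetry.read_state();print(s['position'],s['ee_rot'],s['joint_pos'].round(),s['opening'])
pickle.dump(c,open('w1.pkl','wb'));save(c,'w1.png',None,1.5);print(proj(c,[577,-54,90])*1.5)
```

```text
[573.20453482 -57.54617425 230.88460068] [-9.00102201e+01  6.08186952e-02 -6.99181972e+00] [-10.  23.  91.  -0.  67.  -3.] 70.02043406343259
[379.97389879 262.51279362]
```

View pics/w1.png

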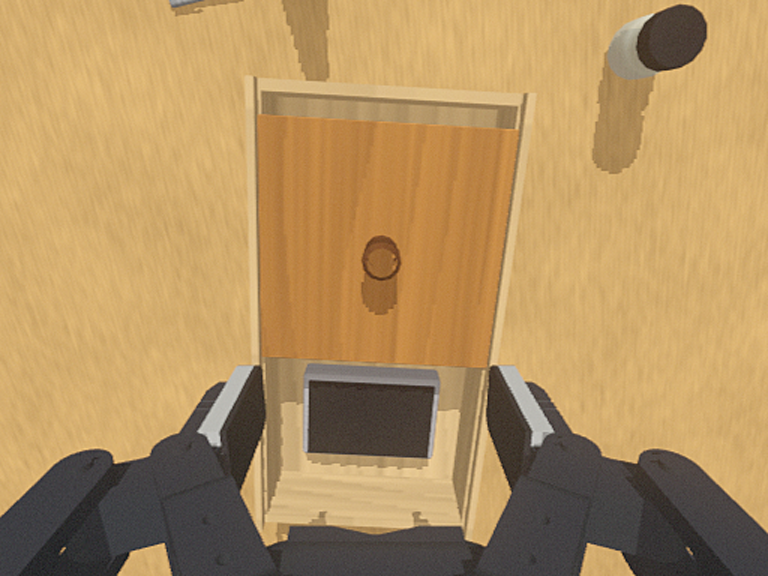

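Wrist view: knob top at (381,262) in the middle of the cover, the box's +y end corners at (246,76) and (536,94), and the ink bottle at (670,40), clear.

Run:
```python
from h import *
import pickle
c=pickle.load(open('w1.pkl','rb'));P=lambda u,z:ray(c,np.array(u)/1.5,z)
k=P((381,262),94.5);print('knob',k)
A=P((246,76),70);B=P((536,94),70);L=P((250,366),70);R=P((495,366),70)
print(A,B,L,R,np.linalg.norm(A-B))
print('yaws',np.degrees(np.arctan2(*(B-A)[[1,0]])),-np.degrees(np.arctan2(*(A-L)[[0,1]])),-np.degrees(np.arctan2(*(B-R)[[0,1]])))
print('cover +y edge',P((258,115),67),P((520,130),67),'-y edge',P((266,357),67),P((492,367),67))
print('bottle',P((671,38),55))
s=telemetry.read_state();d=k-s['position'];p=np.radians(-7)
print('tool dx,dz',d[0]*np.cos(p)+d[1]*np.sin(p),-d[0]*np.sin(p)+d[1]*np.cos(p))
```

```text
knob [577.7450644  -52.56928988  94.5       ]
[512.77757342  60.34401823  70.        ] [678.58669056  30.60633236  70.        ] [ 478.48607016 -122.15350725   70.        ] [ 646.96936095 -142.32067962   70.        ] 168.45472176860818
yaws -10.167836137969108 -10.641859800432986 -10.36130178133849
cover +y edge [514.89388711  38.80880101  67.        ] [669.59377288  11.60108336  67.        ] -y edge [ 489.86513062 -118.07622955   67.        ] [ 645.4805165  -144.46487197   67.        ]
bottle [763.17969306  52.56385665  55.        ]
tool dx,dz 3.9001555266248453 5.49313878745949
```

Call:
{"api": "carry_out", "payload": {
  "grip": [60,60,60,60,60,60,24,15],
  "linear": [
    [0,0,0],
    [0.006,0.06,0.0095],
    [0,0.065,0],
    [0,0.06,0],
    [0,0.05,0],
    [0,0.0315,0],
    [0,0,0],
    [0,0,0]
  ],
  "turn": [0.038,0,0,0,0,0,0,0]
}}

```text
time_s: 3.3
position: [578.1, -53.4, 72.1]
ee_rot: [-90.0, -0.0, -10.5]
contact_force: [1.1, -0.3, -0.2]
opening: 31.7
```

Call:
{"api": "carry_out", "payload": {
  "grip": [10,10,10,10],
  "linear": [
    [0,0,0],
    [0,0,0],
    [0,0,0],
    [0,0,0]
  ],
  "turn": [0,0,0,0]
}}

```text
time_s: 3.7
position: [577.6, -52.7, 72.9]
ee_rot: [-90.0, 0.0, -10.4]
contact_force: [-7.3, 0.4, 4.4]
opening: 21.2
```

Call:
{"api": "carry_out", "payload": {
  "grip": [10,10,10,10,10,10,10,10],
  "linear": [
    [0,0,-0.02],
    [0,0,-0.035],
    [0,0,-0.035],
    [0,0,-0.035],
    [0,0,-0.035],
    [0,0,-0.035],
    [0,0,-0.025],
    [0,0,-0.015]
  ],
  "turn": [0,0,0,0,0,0,0,0]
}}

```text
time_s: 4.5
position: [552.7, -192.3, 72.9]
ee_rot: [-90.0, -0.1, -10.5]
contact_force: [-3.4, 3.5, 8.0]
opening: 21.2
```

Call:
{"api": "carry_out", "payload": {
  "grip": [10,10,10],
  "linear": [
    [0,0,-0.005],
    [0,0,0],
    [0,0,0]
  ],
  "turn": [0,0,0]
}}

```text
time_s: 4.8
position: [552.6, -192.4, 72.9]
ee_rot: [-89.9, -0.0, -10.4]
contact_force: [-2.3, 14.4, 10.8]
opening: 21.6
```

Call:
{"api": "carry_out", "payload": {
  "grip": [40,60,60,60,60,60,60,60],
  "linear": [
    [0,0,0.004],
    [0,0,0],
    [0,0,0],
    [0,-0.03,0],
    [0,-0.07,0],
    [0,-0.08,0],
    [0,-0.08,0],
    [0,0,0]
  ],
  "turn": [0,0,0,0,0,0,0,0]
}}

```text
time_s: 5.6
position: [555.1, -193.0, 234.3]
ee_rot: [-90.2, -0.6, -10.4]
contact_force: [0.2, -0.4, 0.2]
opening: 60.1
```

Call:
{"api": "carry_out", "payload": {
  "grip": [80,80,80,80,80,80,80,80],
  "linear": [
    [0,0,0],
    [0,0,0],
    [0,0,0.08],
    [0,0,0.08],
    [0,0,0.08],
    [0,0,0.08],
    [0,0,0.08],
    [0,0,0.08]
  ],
  "turn": [-0.09,-0.09,-0.02,0,0,0,0,0]
}}

```text
time_s: 6.4
position: [515.7, 95.6, 227.3]
ee_rot: [-90.0, -0.0, 7.5]
contact_force: [1.2, -0.7, -0.8]
opening: 79.7
```

Call:
{"api": "carry_out", "payload": {
  "grip": [80,80,80,80],
  "linear": [
    [0,0,0.08],
    [0,0,0.08],
    [0,0,0],
    [0,0,0]
  ],
  "turn": [0,0,0,0]
}}

```text
time_s: 6.8
position: [503.4, 189.6, 227.1]
ee_rot: [-90.0, 0.0, 7.7]
contact_force: [-0.3, -0.3, -0.8]
opening: 80.0
```

Run:
```python
from h import *
import pickle
c=cam('wrist');s=telemetry.read_state();print(s['position'],s['ee_rot'],s['joint_pos'].round(),s['opening'])
pickle.dump(c,open('w2.pkl','wb'));save(c,'w2.png',None,1.5)
pickle.dump(cam('scene'),open('s2.pkl','wb'))
```

```text
[503.62793609 188.6845932  227.11531277] [-9.0024973e+01  1.1016615e-02  7.5851025e+00] [16. 19. 97. -0. 64.  8.] 79.77138687787732
```

View pics/w2.png

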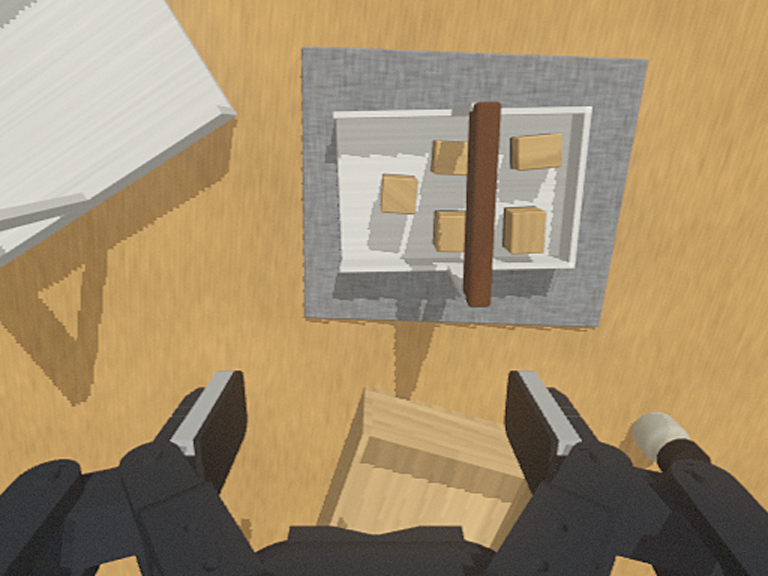

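The wrist view shows the tray with its handle from (487,104) to (478,303), its open end on the left at x≈338, and the mat corners at (303,47), (647,60), (598,326) and (305,319).

Run:
```python
from h import *
import pickle
c=pickle.load(open('w2.pkl','rb'));P=lambda u,z:ray(c,np.array(u)/1.5,z)
a,b=P((487,104),111),P((479,303),111);m=(a+b)/2;print('handle',a,b,m,'len',np.linalg.norm(a-b),'yaw',-np.degrees(np.arctan2(*(a-b)[[0,1]])))
M=[P(u,5) for u in((303,47),(647,60),(598,326),(305,319))];print('mat',np.mean(M,0),'yaw',np.degrees(np.arctan2(*(M[1]-M[0])[[1,0]])))
W=[P((333,113),31),P((590,108),31),P((574,268),31),P((340,271),31)];print('tray',np.mean(W,0),[np.linalg.norm(W[i]-W[i-1]) for i in range(4)],np.degrees(np.arctan2(*(W[1]-W[0])[[1,0]])))
s=telemetry.read_state();d=m-s['position'];p=np.radians(s['ee_rot'][2]);print('dx,dz',d[0]*np.cos(p)+d[1]*np.sin(p),-d[0]*np.sin(p)+d[1]*np.cos(p))
t=cam('top');pickle.dump(t,open('t2.pkl','wb'))
```

```text
handle [546.89704413 287.76407899 111.        ] [563.90742789 183.60267571 111.        ] [555.40223601 235.68337735 111.        ] len 105.5412293377598 yaw 9.274980848021512
mat [564.48193791 228.46078383   5.        ] yaw 5.748761068118177
tray [556.15346719 234.4301327   31.        ] [np.float64(108.07466299732701), np.float64(168.70672179346872), np.float64(108.90144923487208), np.float64(169.52908491251085)] 8.767578154228373
dx,dz 57.40140305991595 40.30590816477143
```

Call:
{"api": "carry_out", "payload": {
  "grip": [60,60,60,60,60,60,60,60],
  "linear": [
    [0,0,0],
    [0.05,0,0.032],
    [0.0475,0,0.032],
    [0,0.06,0],
    [0,0.07,0],
    [0,0.07,0],
    [0,0.043,0],
    [0,0,0]
  ],
  "turn": [-0.016,0,0,0,0,0,0,0]
}}

```text
time_s: 7.75
position: [553.7, 234.7, 78.2]
ee_rot: [-90.1, 0.4, 9.0]
contact_force: [-0.5, -0.5, -0.0]
opening: 59.8
```

Call:
{"api": "carry_out", "payload": {
  "grip": [35,5,5,5,5,5,5,5],
  "linear": [
    [0,0,0],
    [0,0,0],
    [0,0,0],
    [0,0,0],
    [0,0,0],
    [0,0,0],
    [0,0,0],
    [0,0,0]
  ],
  "turn": [0,0,0,0,0,0,0,0]
}}

```text
time_s: 8.55
position: [556.2, 236.4, 83.3]
ee_rot: [-90.0, -0.1, 9.0]
contact_force: [-1.0, -1.4, 7.6]
opening: 12.0
```

Call:
{"api": "carry_out", "payload": {
  "grip": [5,5,5,5,5,5,5,5],
  "linear": [
    [0,-0.01,0],
    [0,-0.025,0],
    [0,-0.04,0],
    [0,-0.045,0],
    [0,-0.04,0],
    [0,-0.03,0],
    [0,-0.01,0],
    [0,0,0]
  ],
  "turn": [0,0,0,0,0,0,0,0]
}}

```text
time_s: 9.35
position: [555.5, 236.3, 202.7]
ee_rot: [-90.0, -0.1, 9.0]
contact_force: [0.2, 0.4, -3.9]
opening: 11.8
```

Run:
```python
from h import *
s=telemetry.read_state();print(s['position'],s['ee_rot'],s['opening'],s['contact_force'])
c=cam('scene');save(c,'s3.png',(200,130,400,290),3)
```

```text
[555.47710418 236.33910506 202.66428525] [-8.99844956e+01 -8.68459569e-02  9.01075456e+00] 11.754856896180804 [ 0.16437062  0.39054076 -3.86662135]
```

View pics/s3.png

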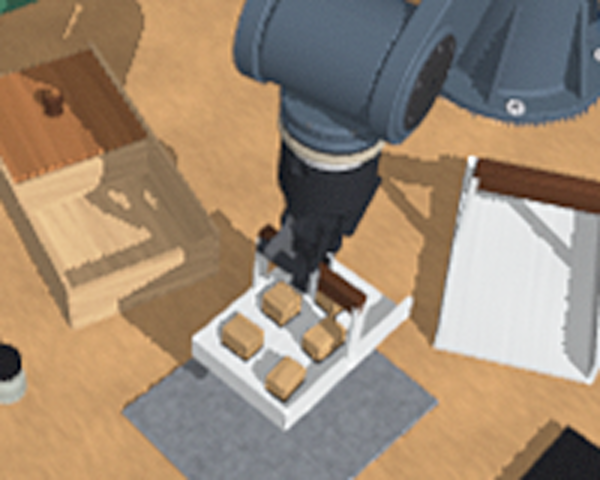

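The tray is lifted level with all the stamps in it, and the cover is fully across. Next I yaw to the box's heading and carry it over.

Call:
{"api": "carry_out", "payload": {
  "grip": [5,5,5,5,5,5,5,5],
  "linear": [
    [0,0,0],
    [0,0,0],
    [0,0,0],
    [0,0,0],
    [0,0,0],
    [0,0,0],
    [0,0,0],
    [0,0,0]
  ],
  "turn": [0.015,0.03,0.04,0.04,0.04,0.03,0.015,0.006]
}}

```text
time_s: 10.2
position: [555.1, 236.2, 200.9]
ee_rot: [-90.0, 0.1, -10.5]
contact_force: [0.7, -0.6, -3.7]
opening: 12.0
```

Call:
{"api": "carry_out", "payload": {
  "grip": [5,5,5,5,5,5,5,5],
  "linear": [
    [0.01,0,-0.015],
    [0.02,0,-0.03],
    [0.025,0,-0.04],
    [0.03,0,-0.045],
    [0.03,0,-0.045],
    [0.03,0,-0.045],
    [0.03,0,-0.045],
    [0.025,0,-0.045]
  ],
  "turn": [0,0,0,0,0,0,0,0]
}}

```text
time_s: 11.0
position: [640.2, 29.4, 201.4]
ee_rot: [-90.0, -0.0, -10.4]
contact_force: [0.5, -0.6, -3.3]
opening: 11.6
```

Call:
{"api": "carry_out", "payload": {
  "grip": [5,5,5,5,5,5],
  "linear": [
    [0.02,0,-0.045],
    [0.015,0,-0.04],
    [0.004,0,-0.03],
    [0,0,-0.015],
    [0,0,0],
    [0,0,0]
  ],
  "turn": [0,0,0,0,0,0]
}}

```text
time_s: 11.6
position: [648.3, -48.6, 201.6]
ee_rot: [-90.0, 0.0, -10.4]
contact_force: [-0.3, 0.1, -3.6]
opening: 12.0
```

Run:
```python
from h import *
s=telemetry.read_state();print(s['position'],s['ee_rot'],s['opening'],s['contact_force'])
d=np.array([649.3,-50.2])-s['position'][:2];p=np.radians(-10.4);print('dx,dz',d[0]*np.cos(p)+d[1]*np.sin(p),-d[0]*np.sin(p)+d[1]*np.cos(p))
```

```text
[648.34502418 -48.63989997 201.64149427] [-8.99824749e+01  9.66184219e-03 -1.04088519e+01] 11.955355416410082 [-0.3072952   0.07792522 -3.62420591]
dx,dz 1.220914892175019 -1.3620784665979961
```

Call:
{"api": "carry_out", "payload": {
  "grip": [5,5,5,5,5,5],
  "linear": [
    [0,0.015,0],
    [0,0.025,0],
    [0,0.025,0],
    [0,0.013,0],
    [0,0,0],
    [0,0,0]
  ],
  "turn": [0,0,0,0,0,0]
}}

```text
time_s: 12.2
position: [648.7, -49.4, 154.8]
ee_rot: [-90.0, 0.0, -10.4]
contact_force: [0.5, 0.2, -3.3]
opening: 12.1
```

Call:
{"api": "carry_out", "payload": {
  "grip": [5,5,5],
  "linear": [
    [0,0.005,0],
    [0,0.002,0],
    [0,0,0]
  ],
  "turn": [0,0,0]
}}

```text
time_s: 12.5
position: [648.5, -49.4, 150.6]
ee_rot: [-90.0, -0.0, -10.4]
contact_force: [-0.4, -0.1, -3.5]
opening: 12.2
```

Call:
{"api": "carry_out", "payload": {
  "grip": [5,5,5],
  "linear": [
    [0,0.002,0],
    [0,0.002,0],
    [0,0,0]
  ],
  "turn": [0,0,0]
}}

```text
time_s: 12.8
position: [648.4, -49.4, 148.0]
ee_rot: [-90.0, 0.0, -10.4]
contact_force: [-0.5, 0.8, -2.6]
opening: 11.9
```

Call:
{"api": "carry_out", "payload": {
  "grip": [16,16,17,18,18,18,18],
  "linear": [
    [0,0,0],
    [-0.007,0.001,0],
    [-0.007,0.0015,0],
    [-0.007,0.0015,0],
    [-0.007,0.002,0],
    [0,0,0],
    [0,0,0]
  ],
  "turn": [0,0,0,0,0,0,0]
}}

```text
time_s: 13.5
position: [632.0, -46.3, 144.7]
ee_rot: [-90.0, -0.0, -10.4]
contact_force: [-0.6, 0.6, 0.7]
opening: 17.8
```

Run:
```python
from h import *
s=telemetry.read_state();print(s['position'],s['ee_rot'],s['opening'],s['contact_force'])
c=cam('scene');save(c,'s4.png',(170,110,350,250),4)
```

```text
[632.02755311 -46.30956758 144.72831843] [-8.99984734e+01 -1.26246245e-02 -1.04337748e+01] 17.82402940680425 [-0.63357643  0.59187567  0.69432526]
```

View pics/s4.png

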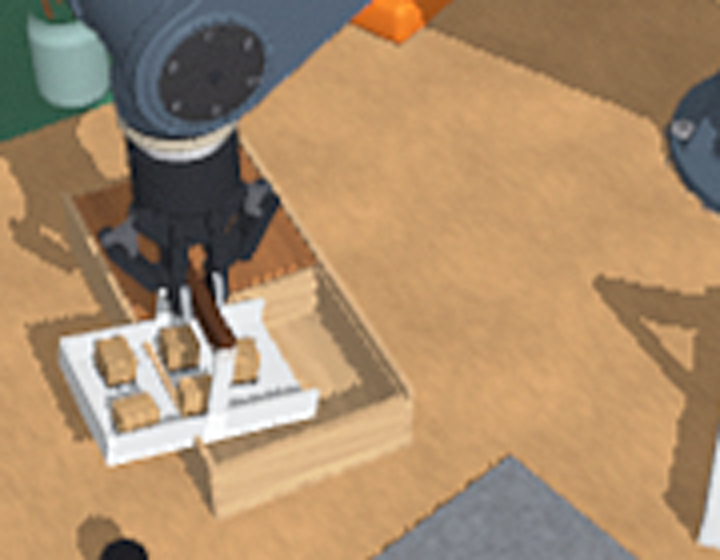

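The view fits a tilt of about 10°: the tray's side wall, (110,462)–(318,412), is shallower than the parallel box edge, and the tray still pivots on the rail. I'll go on to ~20° and hold there for step 2.

Call:
{"api": "carry_out", "payload": {
  "grip": [19,20,20.5,21,21,21,21],
  "linear": [
    [-0.005,0.0015,0],
    [-0.007,0.0025,0],
    [-0.007,0.003,0],
    [-0.007,0.003,0],
    [0,0,0],
    [0,0,0],
    [0,0,0]
  ],
  "turn": [0,0,0,0,0,0,0]
}}

```text
time_s: 14.25
position: [616.8, -43.5, 138.7]
ee_rot: [-90.0, -0.0, -10.4]
contact_force: [-1.1, -0.2, 0.2]
opening: 21.2
```

Run:
```python
from h import *
s=telemetry.read_state();print(s['position'],s['ee_rot'],s['opening'],s['contact_force'])
c=cam('scene');save(c,'s5.png',(170,110,350,250),4)
```

```text
[616.82344076 -43.5120816  138.68896047] [-8.99989974e+01 -1.25148259e-02 -1.04340373e+01] 21.20887537325173 [-1.13664736 -0.20891589  0.23947128]
```

View pics/s5.png

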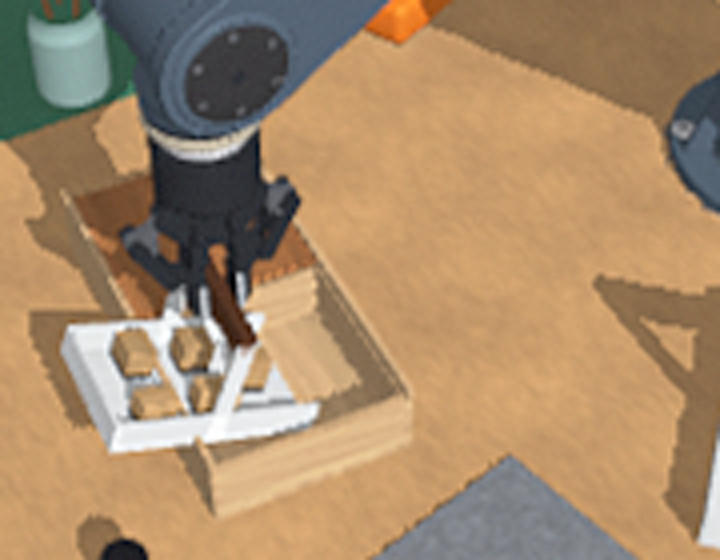

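Tilt is now ~20° with the lip inside the bay, and it has been held. On to ~35°.

Call:
{"api": "carry_out", "payload": {
  "grip": [22,22.5,23.5,24,24.5,25.5,25.5,25.5],
  "linear": [
    [-0.006,0.0035,0],
    [-0.006,0.0035,0],
    [-0.006,0.0035,0],
    [-0.0055,0.004,0],
    [-0.0065,0.005,0],
    [-0.0065,0.006,0],
    [0,0,0],
    [0,0,0]
  ],
  "turn": [0,0,0,0,0,0,0,0]
}}

```text
time_s: 15.1
position: [595.2, -39.5, 123.3]
ee_rot: [-90.0, -0.0, -10.4]
contact_force: [0.3, 0.2, -0.1]
opening: 25.5
```

Run:
```python
from h import *
s=telemetry.read_state();print(s['position'],s['ee_rot'],s['opening'],s['contact_force'])
c=cam('scene');save(c,'s6.png',(170,110,350,250),4)
```

```text
[595.20908769 -39.51947448 123.33609297] [-9.00006528e+01 -9.19051032e-03 -1.04323808e+01] 25.456177796681615 [ 0.30630044  0.22758567 -0.07681474]
```

View pics/s6.png

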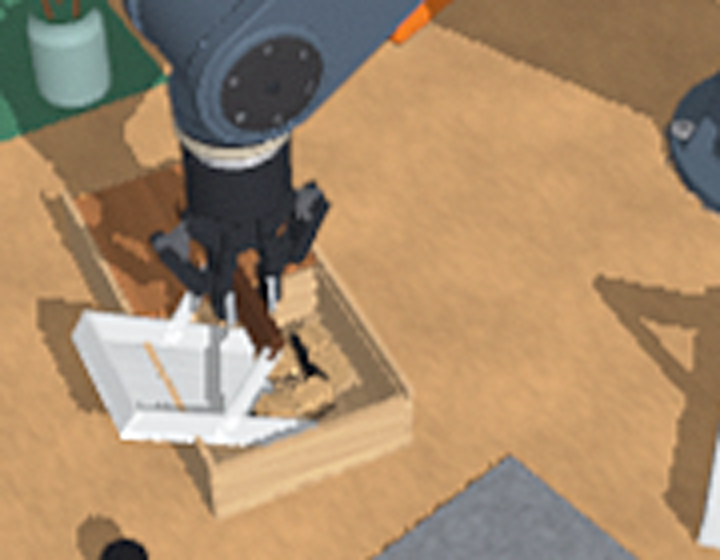

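All stamps have left the back of the tray and lie at or beyond the lip, around (290,380). I'll check the lip with the wrist camera (picture 10).

Run:
```python
from h import *
c=cam('wrist');save(c,'w3.png',None,1.5)
```

```text
(no output)
```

View pics/w3.png

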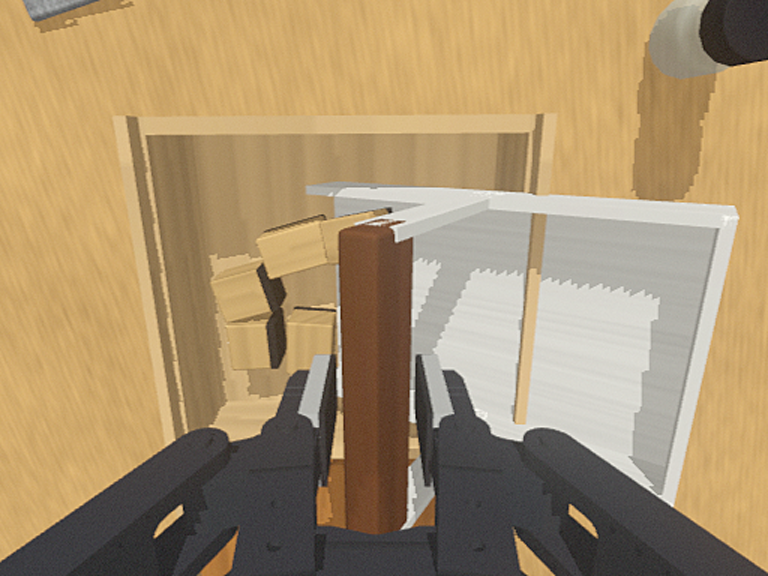

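Two stamps, at (355,235) and (310,330), are still backed up against the lip. I'll rock the tray back along the arc so they can slide over, then level it and look.

Call:
{"api": "carry_out", "payload": {
  "grip": [25.5,24.5,24,23.5,23.5,23.5,23.5,23],
  "linear": [
    [0.0065,-0.006,0],
    [0.0065,-0.005,0],
    [0.0055,-0.004,0],
    [0.003,-0.002,0],
    [0,0,0],
    [0,0,0],
    [0,0,0],
    [0.006,-0.004,0]
  ],
  "turn": [0,0,0,0,0,0,0,0]
}}

```text
time_s: 16.0
position: [610.9, -42.4, 135.6]
ee_rot: [-90.0, 0.1, -10.4]
contact_force: [-0.9, -0.5, -0.1]
opening: 23.2
```

Call:
{"api": "carry_out", "payload": {
  "grip": [22,21,20,19,18,17,15,13],
  "linear": [
    [0.006,-0.0035,0],
    [0.009,-0.003,0],
    [0.01,-0.004,0],
    [0.01,-0.003,0],
    [0.01,-0.003,0],
    [0.01,-0.002,0],
    [0.01,-0.002,0],
    [0.008,-0.001,0]
  ],
  "turn": [0,0,0,0,0,0,0,0]
}}

```text
time_s: 16.8
position: [654.8, -50.5, 148.7]
ee_rot: [-90.0, 0.0, -10.4]
contact_force: [1.0, 0.2, -1.5]
opening: 13.1
```

Call:
{"api": "carry_out", "payload": {
  "grip": [5,5,5,5,5,5,5],
  "linear": [
    [0,0,0],
    [0,0,0],
    [0,0,0],
    [0,0,0],
    [0,-0.03,0],
    [0,-0.04,0],
    [0,0,0]
  ],
  "turn": [0,0,0,0,0,0,0]
}}

```text
time_s: 17.5
position: [655.4, -50.5, 193.4]
ee_rot: [-90.0, -0.2, -10.4]
contact_force: [0.7, -0.8, -2.6]
opening: 11.2
```

Run:
```python
from h import *
import pickle
s=telemetry.read_state();print(s['position'],s['ee_rot'],s['opening'],s['contact_force'])
w=cam('wrist');c=cam('scene');pickle.dump((w,c),open('v.pkl','wb'))
a=cv2.resize(w['image'],(512,384));b=cv2.resize(c['image'][100:250,170:350],(288,240),interpolation=cv2.INTER_CUBIC)
o=np.zeros((384,800,3),np.uint8);o[:,:512]=a;o[:240,512:]=b;cv2.imwrite('pics/v.png',o[...,::-1])
```

```text
[655.40294541 -50.54094669 193.39214482] [-89.99035514  -0.22846478 -10.43116552] 11.22632946299588 [ 0.66438024 -0.8232069  -2.60697275]
```

View pics/v.png

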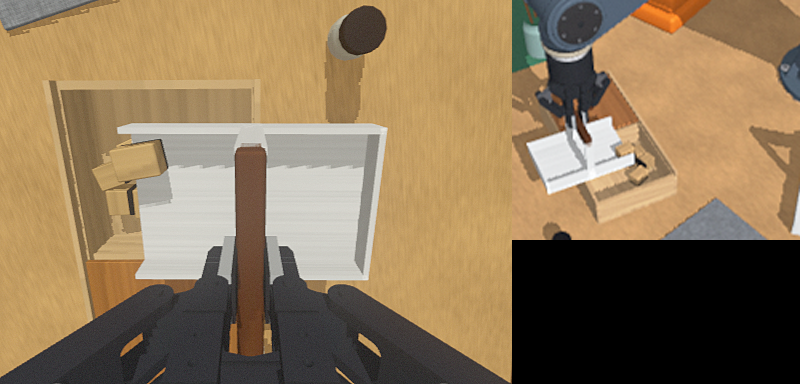

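One stamp remains on the tray, near the lip at (138,160); the others are in the bay. I'll re-tip 12 mm further out, which keeps the lip higher and leaves room in front of it.

Call:
{"api": "carry_out", "payload": {
  "grip": [5,5,5,5,5,5],
  "linear": [
    [0.01,0,0],
    [0.01,0,0],
    [0,0.03,0],
    [0,0.03,0],
    [0,0.015,0],
    [0,0,0]
  ],
  "turn": [0,0,0,0,0,0]
}}

```text
time_s: 18.2
position: [668.2, -53.0, 147.7]
ee_rot: [-90.0, -0.3, -10.4]
contact_force: [0.3, 0.5, 12.2]
opening: 11.5
```

Call:
{"api": "carry_out", "payload": {
  "grip": [15,15.5,16.5,18,18.5,19.5,20.5,21],
  "linear": [
    [0,0.001,0],
    [-0.0092,0,0],
    [-0.0092,0,0],
    [-0.0092,0,0],
    [-0.0092,0.0015,0],
    [-0.0092,0.002,0],
    [-0.0092,0.002,0],
    [0,0,0]
  ],
  "turn": [0,0,0,0,0,0,0,0]
}}

```text
time_s: 19.0
position: [632.9, -46.4, 141.7]
ee_rot: [-90.0, 0.0, -10.4]
contact_force: [-0.2, -0.2, -0.4]
opening: 20.8
```

Call:
{"api": "carry_out", "payload": {
  "grip": [22,23,23.5,24,24.5,25,25,25],
  "linear": [
    [-0.0088,0.003,0],
    [-0.0088,0.003,0],
    [-0.0088,0.0035,0],
    [-0.006,0.003,0],
    [-0.006,0.0035,0],
    [0,0,0],
    [0,0,0],
    [0,0,0]
  ],
  "turn": [0,0,0,0,0,0,0,0]
}}

```text
time_s: 19.8
position: [611.2, -42.5, 132.4]
ee_rot: [-90.0, -0.0, -10.4]
contact_force: [-0.0, 0.4, -0.2]
opening: 24.7
```

Run:
```python
from h import *
import pickle
s=telemetry.read_state();print(s['position'],s['opening'],s['contact_force'])
pickle.dump((cam('wrist'),cam('scene')),open('v2.pkl','wb'))
```

```text
[611.18965261 -42.48803471 132.40736377] 24.7244586036155 [-0.00351322  0.36956367 -0.20434476]
```

Call:
{"api": "carry_out", "payload": {
  "grip": [24.5,24,23.5,23,22,21,20,19],
  "linear": [
    [0.006,-0.0035,0],
    [0.006,-0.003,0],
    [0.0088,-0.0035,0],
    [0.0088,-0.003,0],
    [0.0088,-0.003,0],
    [0.0092,-0.002,0],
    [0.0092,-0.002,0],
    [0.0092,-0.0015,0]
  ],
  "turn": [0,0,0,0,0,0,0,0]
}}

```text
time_s: 20.7
position: [650.5, -49.7, 145.2]
ee_rot: [-90.0, -0.0, -10.4]
contact_force: [0.4, 0.3, -0.6]
opening: 18.7
```

Call:
{"api": "carry_out", "payload": {
  "grip": [18,16,14,5,5,5,5],
  "linear": [
    [0.0092,-0.001,0],
    [0.0092,-0.001,0],
    [0.0092,0,0],
    [0,0,0],
    [0,0,0],
    [0,0,0],
    [0,0,0]
  ],
  "turn": [0,0,0,0,0,0,0]
}}

```text
time_s: 21.4
position: [666.4, -52.7, 146.5]
ee_rot: [-90.0, -0.0, -10.4]
contact_force: [1.3, -0.8, 0.5]
opening: 11.7
```

Call:
{"api": "carry_out", "payload": {
  "grip": [5,5,5,5,5,5],
  "linear": [
    [0,-0.02,0],
    [0,-0.04,0],
    [0,-0.04,0],
    [0,-0.02,0],
    [0,0,0],
    [0,0,0]
  ],
  "turn": [0,0,0,0,0,0]
}}

```text
time_s: 22.0
position: [665.7, -52.5, 217.5]
ee_rot: [-90.0, 0.1, -10.4]
contact_force: [-0.6, -0.2, -1.7]
opening: 11.6
```

```bash
cat > chk.py <<'E'
from h import *
import pickle
def wood(c,tool,yaw,y0=-8,y1=47):
    # wood-coloured pixels over the tray floor region beyond handle shadow (lip half and back half)
    p=np.radians(yaw);X=np.array([np.cos(p),np.sin(p),0]);Y=np.array([-np.sin(p),np.cos(p),0])
    b=np.array([tool[0],tool[1],tool[2]+18.7-95+4])
    hsv=cv2.cvtColor(c['image'],cv2.COLOR_RGB2HSV);r=[]
    for x0,x1 in((-80,-12),(25,78)):
        q=np.array([proj(c,b+x*X+y*Y) for x,y in((x0,y0),(x1,y0),(x1,y1),(x0,y1))])
        m=np.zeros(hsv.shape[:2],np.uint8);cv2.fillPoly(m,[q.astype(np.int32)],1)
        r.append((int(m.sum()),int(((m>0)&(hsv[...,1]>60)).sum()),q.round().tolist()))
    return r
if __name__=='__main__':
    w,_=pickle.load(open('v.pkl','rb'));print('before',wood(w,[655.4,-50.5,193.4],-10.4))
    s=telemetry.read_state();print(s['position'],s['opening'],s['contact_force'])
    w=cam('wrist');c=cam('scene');pickle.dump((w,c),open('v3.pkl','wb'))
    print('now',wood(w,s['position'],s['ee_rot'][2]))
E
python3 chk.py
```

```text
before [(7800, 1328, [[137.0, 215.0], [233.0, 215.0], [231.0, 137.0], [128.0, 137.0]]), (6045, 0, [[284.0, 215.0], [359.0, 215.0], [367.0, 137.0], [287.0, 137.0]])]
[665.74475201 -52.52728636 217.48141065] 11.58125059839091 [-0.56355918 -0.24914646 -1.74504444]
now [(7800, 0, [[138.0, 215.0], [233.0, 215.0], [232.0, 137.0], [129.0, 137.0]]), (6123, 0, [[285.0, 215.0], [359.0, 215.0], [368.0, 138.0], [288.0, 137.0]])]
```

The tray is now empty: 0 wood-coloured pixels on its floor, against 1328 before. Back to the mat.

Call:
{"api": "carry_out", "payload": {
  "grip": [5,5,5,5,5,5,5,5],
  "linear": [
    [0,0,0],
    [0,0,0],
    [0,0,0],
    [-0.0125,0,0.045],
    [-0.018,0,0.07],
    [-0.018,0,0.07],
    [-0.018,0,0.07],
    [-0.018,0,0.07]
  ],
  "turn": [-0.06,-0.06,-0.059,0,0,0,0,0]
}}

```text
time_s: 22.9
position: [595.3, 137.8, 217.3]
ee_rot: [-90.0, 0.1, 5.7]
contact_force: [1.1, 0.2, -2.8]
opening: 11.6
```

Call:
{"api": "carry_out", "payload": {
  "grip": [5,5,5,5,5],
  "linear": [
    [-0.018,0,0.07],
    [-0.018,0,0.065],
    [0,0,0.023],
    [0,0,0],
    [0,0,0]
  ],
  "turn": [0,0,0,0,0]
}}

```text
time_s: 23.4
position: [565.8, 228.0, 217.8]
ee_rot: [-90.0, 0.1, 5.7]
contact_force: [0.0, -0.6, -1.6]
opening: 11.8
```

Run:
```python
from h import *
import pickle
s=telemetry.read_state();print(s['position'],s['ee_rot'],s['opening'],s['contact_force'])
c=cam('scene');t=cam('top');pickle.dump((c,t),open('v4.pkl','wb'))
bay=np.array([580.4,-37.6,7]);p=np.radians(-10.4);X=np.array([np.cos(p),np.sin(p),0]);Y=np.array([-np.sin(p),np.cos(p),0])
print('bay in top',[proj(t,bay+x*X+y*Y).round() for x,y in((-78,-77),(78,77))],proj(c,bay))
a=cv2.resize(c['image'][100:260,170:350],(450,400),interpolation=cv2.INTER_CUBIC);b=cv2.resize(t['image'][145:215,235:305],(350,350),interpolation=cv2.INTER_CUBIC)
o=np.zeros((400,800,3),np.uint8);o[:,:450]=a;o[:350,450:]=b;cv2.imwrite('pics/bay.png',o[...,::-1])
d=np.array([564.5,228.5])-s['position'][:2];p=np.radians(s['ee_rot'][2]);print('dx,dz',d[0]*np.cos(p)+d[1]*np.sin(p),-d[0]*np.sin(p)+d[1]*np.cos(p))
```

```text
[565.76105876 227.98305673 217.75490941] [-9.00333713e+01  5.02145437e-02  5.68404850e+00] 11.791763853642065 [ 0.01593675 -0.60230392 -1.61427148]
bay in top [array([284., 204.]), array([251., 158.])] [237.52518558 210.82265955]
dx,dz -1.2036589014955115 0.6393002440884434
```

View pics/bay.png

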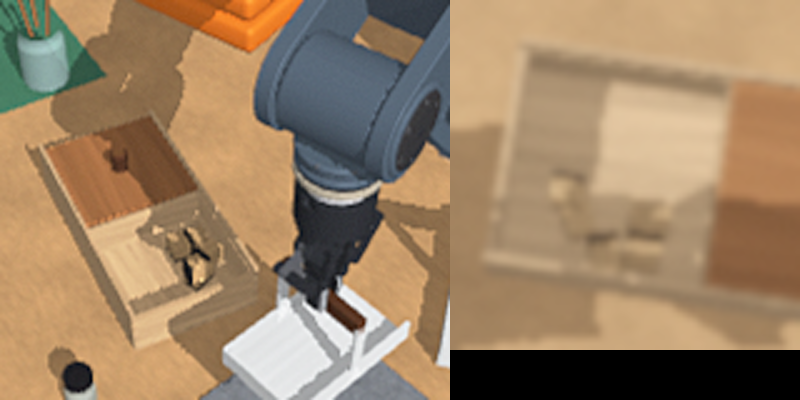

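The stamps lie in a cluster inside the bay, around (190,250), with none outside. The cover is across and the tray empty over the mat. Setting it down.

Call:
{"api": "carry_out", "payload": {
  "grip": [5,5,5,5,5,5,5,5],
  "linear": [
    [-0.002,0.02,0.001],
    [0,0.05,0],
    [0,0.06,0],
    [0,0.05,0],
    [0,0.03,0],
    [0,0.01,0],
    [0,0,0],
    [0,0,0]
  ],
  "turn": [0,0,0,0,0,0,0,0]
}}

```text
time_s: 24.3
position: [564.5, 228.4, 88.2]
ee_rot: [-90.0, -0.0, 5.6]
contact_force: [-10.2, -3.1, 25.0]
opening: 12.0
```

Call:
{"api": "carry_out", "payload": {
  "grip": [5,5,5,5],
  "linear": [
    [0,0.0025,0],
    [0,0.0025,0],
    [0,0.001,0],
    [0,0,0]
  ],
  "turn": [0,0,0,0]
}}

```text
time_s: 24.7
position: [564.5, 228.5, 88.1]
ee_rot: [-90.0, -0.0, 5.6]
contact_force: [-27.4, -8.7, 61.5]
opening: 11.8
```

Contact came early, because the bar sits lower in the pads. I'll relieve the force, then open.

Call:
{"api": "carry_out", "payload": {
  "grip": [5,5,5,16,25,40,60,60],
  "linear": [
    [0,-0.006,0],
    [0,-0.003,0],
    [0,0,0],
    [0,0,0],
    [0,0,0],
    [0,0,0],
    [0,0,0],
    [0,0,0]
  ],
  "turn": [0,0,0,0,0,0,0,0]
}}

```text
time_s: 25.5
position: [564.3, 229.1, 88.0]
ee_rot: [-90.0, 0.0, 5.7]
contact_force: [0.7, 0.5, -0.6]
opening: 59.7
```

Call:
{"api": "carry_out", "payload": {
  "grip": [60,60,60,60,60,60,60,60],
  "linear": [
    [0,-0.03,0],
    [0,-0.06,0],
    [0,-0.08,0],
    [0,-0.08,0],
    [0,0,-0.06],
    [0,0,-0.06],
    [0,0,0],
    [0,0,0]
  ],
  "turn": [0,0,0,0,0,0,0,0]
}}

```text
time_s: 26.3
position: [571.6, 157.1, 238.2]
ee_rot: [-90.0, -0.0, 5.6]
contact_force: [-0.0, -0.4, -0.3]
opening: 59.8
```

Run:
```python
from h import *
s=telemetry.read_state();print(s['position'],s['opening'],s['contact_force'])
def wh(c,n):
    hsv=cv2.cvtColor(c['image'],cv2.COLOR_RGB2HSV);m=((hsv[...,2]>140)&(hsv[...,1]<40)).astype(np.uint8)
    q=np.array([proj(c,[564.5+a,228.5+b,5]) for a,b in((-120,-100),(120,-100),(120,100),(-120,100))]);k=np.zeros_like(m);cv2.fillPoly(k,[q.astype(np.int32)],1)
    m=cv2.morphologyEx(m&k,cv2.MORPH_CLOSE,np.ones((13,13)));co=max(cv2.findContours(m,0,1)[0],key=cv2.contourArea)
    r=cv2.minAreaRect(np.array([ray(c,p[0],20)[:2] for p in co],np.float32));print(n,r)
w=cam('wrist');t=cam('top');wh(w,'wrist');wh(t,'top')
# handle vs tray base check for level: handle mask in wrist, cast at z=111
hsv=cv2.cvtColor(w['image'],cv2.COLOR_RGB2HSV);m=((hsv[...,2]<130)&(hsv[...,1]>120)).astype(np.uint8)
co=[x for x in cv2.findContours(m,0,1)[0] if cv2.contourArea(x)>300]
for x in co: print('brown',cv2.boundingRect(x),cv2.minAreaRect(np.array([ray(w,p[0],111)[:2] for p in x],np.float32)))
# bay: wood stamp blobs in the wrist/scene: dark soles
c=cam('scene')
t0=np.load  # noqa
import pickle
for n,z in(('scene','s2.pkl'),):
    b=pickle.load(open(z,'rb'))['image'].astype(int);d=np.abs(c['image'].astype(int)-b).sum(2)>60
    for nm,X in(('bottle',[763,52,30]),('jar',None),('notebook',None)):
        if X: u,v=proj(c,X).astype(int);print(nm,d[v-12:v+12,u-8:u+8].mean())
    print('jar',d[110:140,172:200].mean(),'notebook',d[270:335,365:440].mean())
```

```text
[571.55924652 157.0678172  238.23625761] 59.818897411670896 [-0.04104686 -0.37912709 -0.34012845]
wrist ((564.5107421875, 226.64810180664062), (227.8961944580078, 181.9470977783203), 5.636173725128174)
top ((521.5143432617188, 311.00146484375), (158.6222381591797, 17.12432098388672), 5.855283260345459)
bottle 0.0
jar 0.17857142857142858 notebook 0.0
```

Run:
```python
from h import *
w=cam('wrist');hsv=cv2.cvtColor(w['image'],cv2.COLOR_RGB2HSV)
print(proj(w,[564.5,228.5,111]),[hsv[tuple(proj(w,[564.5-.1*y,228.5+y,111])[::-1].astype(int))].tolist() for y in(-40,0,40)])
def rect(m,z,n):
    q=np.array([proj(w,[564.5+a,228.5+b,5]) for a,b in((-125,-110),(125,-110),(125,160),(-125,160))]);k=np.zeros(m.shape,np.uint8);cv2.fillPoly(k,[q.astype(np.int32)],1)
    M=k&m.astype(np.uint8)
    for c in cv2.findContours(M,0,1)[0]:
        if cv2.contourArea(c)>400: print(n,cv2.minAreaRect(np.array([ray(w,p[0],z)[:2] for p in c],np.float32)))
H,S,V=cv2.split(hsv)
rect((S>110)&(V<150),111,'handle')
rect((S<22)&(V>150),31,'tray-ish')
rect((V>205)&(S<40),31,'bright')
```

```text
[249.93084053  97.91163658] [[12, 123, 118], [12, 105, 119], [11, 129, 111]]
handle ((568.158935546875, 195.69671630859375), (11.068998336791992, 42.36429214477539), 6.1349945068359375)
handle ((561.5956420898438, 261.8642578125), (11.514111518859863, 39.88224792480469), 6.189822673797607)
tray-ish ((518.8583984375, 219.67376708984375), (77.38788604736328, 103.15223693847656), 5.761234760284424)
tray-ish ((613.79638671875, 232.4511260986328), (81.72415161132812, 109.489990234375), 5.755335330963135)
bright ((517.7509765625, 208.35873413085938), (64.87947845458984, 83.55684661865234), 1.62769615650177)
bright ((611.5527954101562, 232.7769012451172), (75.6240463256836, 108.57284545898438), 5.617298126220703)
```

The tray is centred and level: the handle projects to (565,229), over the tray's centre. As a last check I'll difference the top view around the box against the one taken before tipping.

Run:
```python
from h import *
import pickle
for cn,z in(('top','t2.pkl'),('scene','s2.pkl')):
    c=cam(cn);b=pickle.load(open(z,'rb'))
    d=(np.abs(c['image'].astype(int)-b['image'].astype(int)).sum(2)>50).astype(np.uint8)
    d=cv2.morphologyEx(d,cv2.MORPH_CLOSE,np.ones((3,3)))
    p=np.radians(-10.4)
    for k in cv2.findContours(d,0,1)[0]:
        if cv2.contourArea(k)<6: continue
        (u,v),r,_=cv2.minAreaRect(k);X=ray(c,(u,v),20)-np.array([580.4,-37.6,20])
        x,y=X[0]*np.cos(p)+X[1]*np.sin(p),-X[0]*np.sin(p)+X[1]*np.cos(p)
        if abs(x)<220 and abs(y)<250: print(cn,'bay-frame',round(x),round(y),'px',round(u),round(v),np.round(r),cv2.contourArea(k))
    print(cn,'cover knob px',proj(c,[551.5,-194,92]))
s=telemetry.read_state();print(s['time_s'])
```

```text
top bay-frame -11 35 px 258 181 [5. 5.] 18.5
top bay-frame -16 -113 px 296 189 [76. 32.] 1236.5
top cover knob px [311.63231319 183.03530406]
scene bay-frame -57 214 px 284 252 [75. 61.] 2924.0
scene cover knob px [217.26363762 161.44795342]
26.6
```

Call:
{"api": "carry_out", "payload": {
  "grip": [80,80,80,80,80,80,80],
  "linear": [
    [0,0,-0.07],
    [0,0,-0.08],
    [0,0,-0.08],
    [0,0,-0.07],
    [0,0,-0.06],
    [0,0,0],
    [0,0,0]
  ],
  "turn": [0,0,0,0,0,0,0]
}}

```text
time_s: 27.3
position: [592.9, -57.6, 238.0]
ee_rot: [-90.0, 0.0, 5.6]
contact_force: [0.6, 0.9, 0.3]
opening: 79.9
```

Run:
```python
from h import *
w=cam('wrist');bay=np.array([580.4,-37.6,0]);p=np.radians(-10.4);X=np.array([np.cos(p),np.sin(p),0]);Y=np.array([-np.sin(p),np.cos(p),0])
# rectify bay at z=22 to 2mm/px (column = bay x, row = -bay y), report as coarse V map + blobs
g=np.array([[proj(w,bay+[0,0,22]+x*X+y*Y) for x in range(-90,91,2)] for y in range(90,-91,-2)],np.float32)
im=cv2.remap(w['image'],g,None,cv2.INTER_LINEAR);hsv=cv2.cvtColor(im,cv2.COLOR_RGB2HSV)
V=hsv[...,2];S=hsv[...,1]
for n,M in(('S',S),('V',V)):
    print(n)
    for r in cv2.resize(M,(30,30),interpolation=cv2.INTER_AREA): print(' '.join(f'{v:3d}' for v in r))
print(telemetry.read_state()['position'])
```

```text
S
113 112 111 110 111 110 111 112 112 112 112 110 110 109 110 110 109 108 109 109 108 109 109 109 107 108 107 109 108 111
107 106 106 105 106 106 106 106 106 107 109 106 106 105 106 105 105 105 105 106 105 106 107 107 106 106 107 107 107 107
111 114 113 112 111 111 109 109 110 110 111 110 109 110 108 110 111 110 108 110 109 109 107 110 111 111 110 112 116 111
113 118 112 111 110 111 108 108 110 109 110 110 109 109 109 110 111 109 108 109 108 108 108 107 108 111 110 113 113 111
112 115 114 110 110 110 107 108 110 108 110 108 109 110 111 110 110 109 108 109 109 108 107 107 109 109 107 114 114 109
109 113 112 109 110 109 109 109 110 108 110 109 108 109 109 109 110 109 108 108 109 109 107 106 110 108 108 112 114 108
110 115 113 110 110 111 107 108 111 109 109 109 108 110 110 109 109 108 108 109 108 107 108 107 109 108 109 112 113 111
111 114 114 111 110 109 109 108 110 110 112 112 107 108 109 109 110 109 108 107 108 107 109 108 108 108 108 111 114 110
110 113 114 109 110 110 109 108 109 114 113 115 103 105 109 109 109 108 108 108 108 107 107 107 108 108 109 111 114 110
110 114 113 110 10
[... 5444 characters left out ...]
209 205 214 218 213 221 217 217 223 218 207 200 169 143 174
167 137 146 190 187 161 163 163 170 165 162 173 184 210 211 209 203 214 219 212 221 217 215 222 219 208 200 165 144 168
165 137 142 192 198 190 192 203 194 180 179 181 192 209 210 210 207 213 215 211 215 213 210 213 212 207 203 171 143 169
162 137 170 200 199 200 200 200 201 201 201 200 200 200 199 200 199 199 200 200 200 201 200 200 201 200 199 195 147 172
161 153 203 204 203 202 202 201 200 200 200 200 200 201 201 201 202 202 201 202 203 203 202 204 204 204 203 204 181 172
168 186 203 203 205 204 204 205 206 205 211 213 213 213 213 213 213 213 212 212 212 212 212 212 211 211 210 210 209 171
[592.85103425 -56.79796361 238.07423222]
```

Five separate stamp patches show up in the bay map, with centres roughly in x -68…-20 and y -35…+35 mm, all inside. Handing in.

```bash
python3 -c "
from bench import env;print(env.job_done())"
```

```text
the job is handed in; nothing more can be done
None
```

I slid the cover about 142 mm until it met its stop, then tipped all five stamps into the bay. The empty tray is back on the felt mat and released, and I handed the job in at about 27 s. It returned no verdict.

**How the tipping went:** The tool can only turn about its own pointing axis. I therefore rested the tray on the box's far rail and opened the jaws step by step so the handle bar could lean between the pads. The first tip, to about 35°, left one stamp on the tray. A second tip, 12 mm further out, cleared it.

**Last checks:**
- **Stamps:** the wrist camera map of the bay shows five separate patches, all inside. The one nearest the -x wall sits close to it, at about x = -66 mm. I found no wood-coloured pixels on the part of the tray floor I checked.
- **Tray:** the handle projects to (565, 229), against a mat centre of (564.5, 228.5), and sits over the tray's middle, so the tray looks level.
- **Bystanders:** the ink bottle and notebook areas show no image change. The jar area changed by 18%, which I take to be arm shadow; I did not confirm it, but the arm stayed well clear of the jar.

**What disagreed or failed:**
- The tray touched the mat about 6 mm earlier than expected, because the bar had shifted in the pads. The wrist force peaked at about 61 N (z) before I relieved it, under the 120 N limit.
- The before/after image difference around the box was too disturbed by shadows to be of use.
- My first tray outline measurement after setting it down picked up the mat as well, so I used the handle and tray colour masks instead.

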